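# Shut the instrument case and press its lock studs home

## Robot

A 6-joint arm with a two-finger parallel gripper is mounted at the origin on a cart in front of the work surface, level with it; the furniture and walls round the work are solid. World frame = base frame: x ahead of the robot, y to its left, z up, the work surface at z = 0. Lengths are in m, angles in degrees, forces in N, time in s.
With the tool pointing down it reaches from about 0.275 to 0.75 m from the base axis. Payload 10.2 kg.
Tool frame: the origin (TCP) lies midway between the tips of the shut fingers; the grasp point (between the pads) lies 19 mm behind it; x points along the fingers, y is the direction in which the jaws open and shut, and the axes are right-handed (so a half turn about x gives the same grasp; the last joint's range is limited). The gripper opens to 85 mm and grips with 20 to 120 N. Pads are 22 mm wide; open, the fingers measure 114 mm over their backs; the gripper's body (76 mm by 85 mm) begins 54 mm behind the grasp point. The pads swing forward as they close: fully open they stand 13 mm farther back than shut.
Start: joints at [-76.226, 17.928, 85.812, -0, 76.261, -12.8], TCP at [0.235, -0.47, 0.231] pointing down, gripper open.
Joint ranges: [-168.41, 168.41], [-55.51, 124.54], [10.69, 146.95], [-70.63, 250.63], [1, 178], [-165.06, 165.06]. Speed limits (degrees/s): [136.94, 136.94, 172.46, 180, 180, 180].

## Interface

Orientations are given as a 3x3 rotation matrix whose columns are the frame's x, y, z axes.
In Python, from station import sense, grab_frame, finish_job gives the robot as it stands.
- The arm moves only by the shell command python3 -m inch 'ROWS'. ROWS is JSON, a list of rows, each a list of 7 numbers: the shift along the tool's x, y, z in m, then the turn, a rotation vector about the tool's x, y, z in degrees, then the finger opening in m, from 0 to 0.0854. A call has exactly 5 rows; each row is the pose to reach, as a shift and turn from the pose commanded when the call began, along the tool's axes at that moment; what a row does not reach only later rows make up. A row lasts 1/12 s, in which the tool goes at most 41.7 mm and 7.16 degrees, less where a joint would pass 70% of its speed; a pose out of reach is approached as far as the arm can. A call with a gripper value outside its range is refused whole. The fingers move at their own pace and stop on an object; the grip force is fixed at half the most. Time passes only in rows, so rows that repeat a pose let the fingers close, or fill a call up. It gives the time, the measured TCP pose, the force and the opening at its end, in the units of the state.
- sense(): the state, without advancing time (a new reading comes with each control period).
- grab_frame(name): name is "scene" or "top"; returns a dict with "frame" (400x640x3 uint8, red, green, blue), "mtx" (3x3 intrinsics, pixels), "k1" (the pictures are not rectified: a ray, as slopes to the right and down, at radius r is drawn at 1 + k1 r^2 times it, then the intrinsics apply), "pose" (4x4, takes a point from camera to world coordinates). Camera axes: x right, y down, z forward; pixel columns grow to the right and rows downward; lengths in m; the calibration is good to about 2 mm. A picture is of the moment at which its call begins. There is no depth.
- finish_job(): hands the job in, once; it reports no verdict.
The state is a dict: "time": time; "q": joint angles; "dq": joint speeds; "joint_efforts": joint torques, N m; "tool_pos": TCP position; "eef_rot": TCP orientation; "contact_force": force on the tool from outside, world axes, zero at the start; "torque": the same for the moment, N m; "gripper_width": opening from 0.0 (shut) to 1.0 (fully open).
Only numpy, scipy, OpenCV 4.12 (cv2) and the standard library are available. Lean on these libraries where they do the work, as an engineer would, in place of code of your own. Each camera call takes 0.05 s, during which the arm holds its last target. There are 200 camera calls.

## Task

Close the instrument case that holds the pocket scale and the syringe: swing its blue lid down without slamming it, then press the three lock studs along the lid's front edge fully home, the yellow middle stud first and the two orange outer ones only after it, so that the seal seats evenly. At the end the lid is fully shut and no gap is left under any stud's cap. Leave the blue-capped reagent jar and the pink scoop where they stand.

Things in the scene. Friction and masses are not known exactly. Their poses are not given: they have to be found in the camera images.
- case: Grey plastic instrument case, fixed to the table. Origin: centre of its tray's underside, on the table. Its x axis points from the front (stud side, towards the robot) to the hinge at the back, y to the left, z up. Tray 120 x 220 x 58 mm; a front flange reaches to x = -89 mm; rim 58 mm above the table.
- case_lid (a joint): Blue lid, a 155 x 224 x 6 mm plate hinged at the back of the case; angle in rad, 0 fully shut, about 1.57 upright, 1.9 at most (leaning back). The stiff hinge stays where it is left; about 3 N at the front edge moves it.
- lid_hinge (a point): Middle of the hinge axis, at x = 65 mm, y = 0, z = 60 mm in the case's frame; the axis runs along the case's y.
- lid_edge (a point): Middle of the lid's free edge, on its outer face, 155 mm from the hinge axis (front edge when shut, top edge when open); the outer face is 4 mm off the plane through the hinge axis. A 10 mm finger lip, 50 mm wide, sticks out beyond it.
- stud_mid (a joint): Yellow lock stud in the middle: how far it is pressed in, 0 (standing proud) to 0.010 m (home, cap down on its black collar). It slides square to the lid, needs about 6 N, and stays where it is left.
- stud_left (a joint): Orange stud on the left (+y of the case): the same.
- stud_right (a joint): Orange stud on the right (-y of the case): the same.
- stud_mid_top (a point): Centre of the top of the yellow stud's cap (28 mm across, 8 mm thick), 140 mm from the hinge axis, in the middle of the lid; z axis points out of the lid. With the lid shut and the stud home it is 75 mm above the table, proud 85 mm; the lid's face is 64 mm above the table.
- stud_left_top (a point): Centre of the top of the left orange stud's cap, 72 mm left of the yellow one; the same size and heights.
- stud_right_top (a point): Centre of the top of the right orange stud's cap, 72 mm right of the yellow one; the same size and heights.
- reagent_jar: Loose clear jar with a blue cap, 59 mm across, 115 mm high, beyond the microscope, to the left behind the case; origin at the centre of its underside. To be left alone.
- pink_scoop: Loose pink scoop, 43 x 129 x 20 mm, lying near the front edge of the table; origin at the centre of its underside. To be left alone.

How it is judged:
By the outcome, as a careful person would: the job done as asked, in the order asked, and still so for the second after the job is handed in, with the robot touching nothing.
It also fails if it takes over 61 s, if anything falls off the work surface, if the arm or the gripper's body presses on something with over 40 N, if the wrist force passes 120 N, or if a joint passes its speed limit or range.

## Working session

There is one attempt and no reset: what is moved stays moved. The work goes in short steps, Python scripts to look and compute and a shell command to move; the robot and the scene stay as the last step left them, time stands still between calls to the robot, and variables do not carry over. Pictures are saved under pics/ and viewed, about 8 in all and at most 12, crops included, and the job is handed in when it is done.

```bash
mkdir -p pics; cat > h.py <<'E'
import numpy as np, cv2
from station import sense, grab_frame
def grab(n,f=None):
    g=grab_frame(n)
    if f: cv2.imwrite('pics/'+f,cv2.cvtColor(g['frame'],cv2.COLOR_RGB2BGR))
    return g
def ray(g,u,v):
    K=np.array(g['mtx']);k=g['k1'];P=np.array(g['pose'])
    d=np.array([(u-K[0,2])/K[0,0],(v-K[1,2])/K[1,1]]);s=d.copy()
    for _ in range(20): s=d/(1+k*(s@s))
    return P[:3,3],P[:3,:3]@np.array([*s,1])
def onz(g,u,v,z):
    o,d=ray(g,u,v); return o+d*(z-o[2])/d[2]
def proj(g,p):
    K=np.array(g['mtx']);P=np.array(g['pose']);c=P[:3,:3].T@(np.array(p)-P[:3,3])
    s=c[:2]/c[2];s=s*(1+g['k1']*(s@s));return [K[0,0]*s[0]+K[0,2],K[1,1]*s[1]+K[1,2]]
def tri(gs,uvs):
    A=np.zeros((3,3));b=np.zeros(3)
    for g,(u,v) in zip(gs,uvs):
        o,d=ray(g,u,v);d/=np.linalg.norm(d);M=np.eye(3)-np.outer(d,d);A+=M;b+=M@o
    return np.linalg.solve(A,b)
def blobs(g,lo,hi,amin=30):
    h=cv2.cvtColor(g['frame'],cv2.COLOR_RGB2HSV);m=cv2.inRange(h,np.array(lo),np.array(hi))
    n,l,s,c=cv2.connectedComponentsWithStats(m)
    return [(c[i].round(1).tolist(),s[i].tolist()) for i in range(1,n) if s[i][4]>=amin]
E
python3 - <<'E'
from h import *
np.set_printoptions(precision=4,suppress=True)
for n in('scene','top'):
    g=grab(n,n+'0.png');print(n,np.array(g['pose']),g['k1'],np.array(g['mtx']).tolist())
    print('yel',blobs(g,(22,120,100),(35,255,255)));print('or',blobs(g,(5,150,120),(20,255,255)));print('blue',blobs(g,(95,120,40),(125,255,255),100))
s=sense();print(s)
E
```

```text
scene [[ 0.4235 -0.4932  0.7599 -0.4782]
 [-0.9057 -0.2469  0.3445 -0.5531]
 [ 0.0177 -0.8341 -0.5513  0.8228]
 [ 0.      0.      0.      1.    ]] -0.14514811845636 [[507.56141919262046, 0.0, 317.51483624487986], [0.0, 507.56141919262046, 201.04116043120789], [0.0, 0.0, 1.0]]
yel [([521.1, 32.1], [514, 30, 15, 5, 41]), ([516.4, 46.6], [510, 42, 15, 9, 89])]
or [([495.5, 46.7], [488, 45, 16, 5, 51]), ([591.4, 60.2], [586, 56, 13, 9, 48]), ([282.4, 142.8], [271, 137, 22, 16, 207]), ([284.6, 159.0], [277, 152, 16, 14, 153])]
blue [([360.2, 24.1], [355, 19, 12, 11, 109]), ([281.0, 117.8], [275, 113, 13, 11, 112]), ([339.6, 173.4], [284, 148, 127, 67, 2475]), ([268.6, 154.7], [262, 150, 14, 11, 111])]
top [[-0.0281 -0.9864  0.1619  0.35  ]
 [-0.9996  0.0278 -0.0042 -0.0781]
 [-0.0003 -0.1619 -0.9868  1.1916]
 [ 0.      0.      0.      1.    ]] -0.06078468313514455 [[487.59046457966997, 0.0, 322.2595763272369], [0.0, 487.59046457966997, 203.77760403293559], [0.0, 0.0, 1.0]]
yel []
or [([349.4, 176.6], [345, 175, 10, 4, 30])]
blue [([293.3, 109.2], [254, 52, 78, 113, 8015]), ([206.0, 74.1], [197, 66, 19, 17, 263]), ([227.3, 145.0], [219, 137, 18, 17, 237]), ([382.7, 180.6], [332, 172, 106, 18, 250]), ([382.7, 195.4], [378, 187, 10, 18, 116])]
{'time': 0.1, 'q': array([-76.2256,  17.9556,  85.8479,  -0.0008,  76.2617, -12.8013]), 'dq': array([-0.0691, -0.0778, -0.123 ,  0.021 ,  0.0685,  0.039 ]), 'joint_efforts': array([  0.0023, -41.2898, -26.0144,  -0.0002,   0.0031,   0.    ]), 'tool_pos': array([ 0.2348, -0.4693,  0.2308]), 'eef_rot': array([[-0.0003,  0.4474, -0.8943],
       [ 0.0011, -0.8943, -0.4474],
       [-1.    , -0.0011, -0.0002]]), 'contact_force': array([ 0.3478, -0.9332,  0.434 ]), 'torque': array([ 0.006 ,  0.0403, -0.0103]), 'gripper_width': 1.0021021128938317}
```

```bash
ls; ls pics
```

```text
h.py
pics
scene0.png
top0.png
```

View pics/scene0.png

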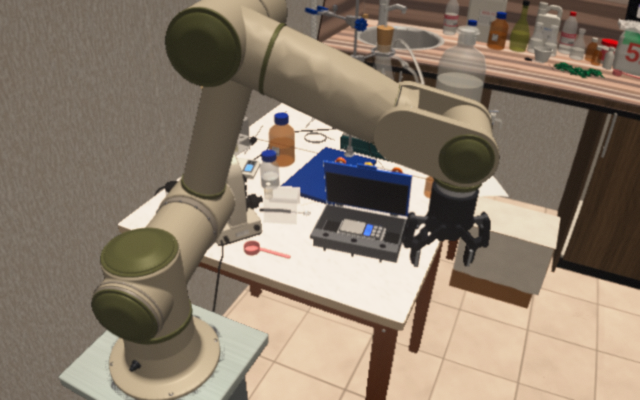

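View pics/top0.png

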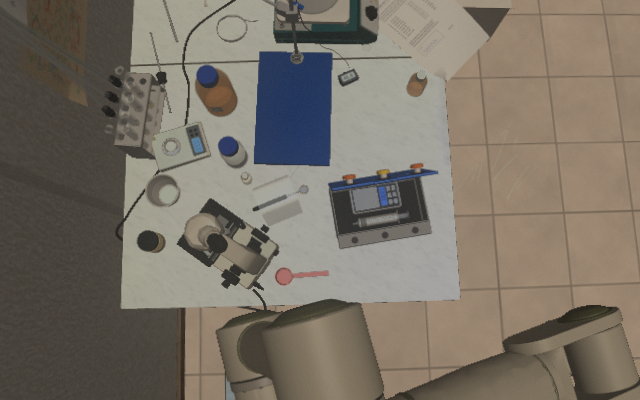

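The scene view shows the open case at about (360,220) with its lid upright and the stud caps just peeking over the top edge. The top view shows the case at about (380,210), the studs near (349,177), (382,173) and (417,167), the scoop at (300,275) and the jar at (230,150). I'll zoom in next.

```bash
python3 - <<'E'
import cv2,numpy as np
t=cv2.imread('pics/top0.png')[155:260,320:445];s=cv2.imread('pics/scene0.png')[145:265,305:425]
t=cv2.resize(t,None,fx=4.8,fy=4.8,interpolation=cv2.INTER_CUBIC)[:, :];t=cv2.resize(t,(600,504))
cv2.imwrite('pics/z1.png',t)
E
```

```text
(no output)
```

View pics/z1.png

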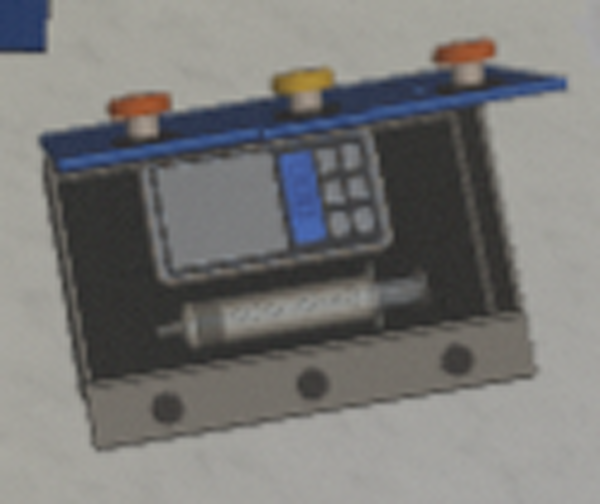

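The zoom shows the flange sockets at zoom (167,408), (313,384) and (458,360), and the lid's top edge from about (45,145) to (565,82). Next I compute the case pose and the lid angle.

```bash
python3 - <<'E'
from h import *
np.set_printoptions(precision=4,suppress=True)
g=grab('top')
f=lambda a,b:(320+a/4.8,155+b/4.8)
S=[onz(g,*f(*p),.058) for p in((167,408),(313,384),(458,360))];print(S,[np.linalg.norm(S[i]-S[i+1]) for i in(0,1)])
c=[onz(g,*f(*p),.058) for p in((97,447),(535,375))];print(c,np.linalg.norm(c[0]-c[1]))
y=S[0]-S[2];y/=np.linalg.norm(y);x=np.array([y[1],-y[0],0]);m=np.mean(S,0);o=m+.075*x;o[2]=0
print('origin',o,'x',x,'yaw',np.degrees(np.arctan2(x[1],x[0])),'c in case',[( (p-o)@x,(p-o)@y) for p in c])
R=np.c_[x,y,[0,0,1]]
C=lambda p:o+R@p
gs=grab('scene')
for th in (1.4,1.5,1.57,1.65,1.7):
    e=np.array([-np.cos(th),0,np.sin(th)]);n=np.array([np.sin(th),0,np.cos(th)]);h=np.array([.065,0,.06])
    out=[]
    for yy in(.072,0,-.072): 
        out.append(proj(g,C(h+.14*e+.025*n+[0,yy,0])))
    for yy in(.112,-.112): out.append(proj(g,C(h+.155*e+[0,yy,0]+.004*n)))
    print(th,((np.array(out)-[320,155])*4.8).round(0).tolist(),np.array([proj(gs,C(h+.155*e+[0,yy,0])) for yy in(.112,-.112)]).round(0).tolist())
E
```

```text
[array([ 0.4484, -0.1563,  0.058 ]), array([ 0.458 , -0.2278,  0.058 ]), array([ 0.4677, -0.2992,  0.058 ])] [np.float64(0.07211918148551198), np.float64(0.07206864220779866)]
[array([ 0.4305, -0.1217,  0.058 ]), array([ 0.4592, -0.3365,  0.058 ])] 0.21668536528721155
origin [ 0.5324 -0.2177  0.    ] x [0.991  0.1337 0.    ] yaw 7.682376248220932 c in case [(np.float64(-0.08813596982584097), np.float64(0.10878199110392921)), (np.float64(-0.08835496273400571), np.float64(-0.10790326352074174))]
1.4 [[133.0, 59.0], [296.0, 33.0], [458.0, 7.0], [51.0, 119.0], [564.0, 38.0]] [[325.0, 156.0], [413.0, 171.0]]
1.5 [[128.0, 28.0], [290.0, 2.0], [451.0, -23.0], [46.0, 84.0], [558.0, 3.0]] [[326.0, 153.0], [414.0, 168.0]]
1.57 [[124.0, 7.0], [286.0, -19.0], [446.0, -44.0], [41.0, 59.0], [553.0, -22.0]] [[328.0, 151.0], [415.0, 165.0]]
1.65 [[119.0, -16.0], [280.0, -41.0], [441.0, -67.0], [37.0, 32.0], [546.0, -48.0]] [[329.0, 149.0], [415.0, 163.0]]
1.7 [[116.0, -30.0], [277.0, -55.0], [437.0, -80.0], [34.0, 16.0], [542.0, -65.0]] [[330.0, 148.0], [416.0, 162.0]]
```

The case fits its given sizes: socket spacing is 72.1 mm and the flange front is at -88 mm. The origin is (0.532,-0.218), yaw 7.7°, and the lid stands at about 1.28 rad. I'll raise the tool, shut the fingers and turn the jaws along the case's y axis. Then tool x is down, tool y is case -y and tool z is case -x.

```bash
cat >> h.py <<'E'
O=np.array([.5324,-.2177,0]);R=np.c_[[.991,.1337,0],[-.1337,.991,0],[0,0,1]]
def st():
    s=sense();print('t',round(s['time'],2),'case',(R.T@(s['tool_pos']-O)).round(4),'F',(R.T@s['contact_force']).round(1));print('rot in case\n',(R.T@s['eef_rot']).round(3))
E
python3 -m inch '[[-0.03,0,0,6,0,0,0],[-0.06,0,0,12,0,0,0],[-0.09,0,0,18.9,0,0,0],[-0.09,0,0,18.9,0,0,0],[-0.09,0,0,18.9,0,0,0]]'; python3 -c "from h import *;st()"
```

```text
time: 0.62
tool_pos: [0.2349, -0.4699, 0.3223]
eef_rot: [[0.001, 0.134, -0.991], [-0.002, -0.991, -0.134], [-1.0, 0.003, -0.0]]
contact_force: [-0.5, 0.4, -0.8]
gripper_width: 0.301
t 0.62 case [-0.3285 -0.2101  0.3223] F [-0.5  0.5 -0.8]
rot in case
 [[ 0.     0.001 -1.   ]
 [-0.003 -1.    -0.001]
 [-1.     0.003 -0.   ]]
```

```bash
python3 -m inch '[[0,-0.015,-0.025,0,0,0,0],[0,-0.033,-0.055,0,0,0,0],[0,-0.051,-0.085,0,0,0,0],[0,-0.069,-0.115,0,0,0,0],[0,-0.087,-0.145,0,0,0,0]]'; python3 -m inch '[[0,-0.018,-0.030,0,0,0,0],[0,-0.036,-0.060,0,0,0,0],[0,-0.054,-0.090,0,0,0,0],[0,-0.072,-0.120,0,0,0,0],[0,-0.090,-0.150,0,0,0,0]]'; python3 -m inch '[[0,-0.018,-0.030,0,0,0,0],[0,-0.036,-0.060,0,0,0,0],[0,-0.054,-0.090,0,0,0,0],[0,-0.069,-0.115,0,0,0,0],[0,-0.069,-0.115,0,0,0,0]]'; python3 - <<'E'
from h import *
st();g=grab('top','t2.png');cv2.imwrite('pics/t2z.png',cv2.resize(cv2.imread('pics/t2.png')[130:260,300:460],None,fx=4,fy=4))
E
```

```text
time: 1.03
tool_pos: [0.3677, -0.3624, 0.3198]
eef_rot: [[-0.001, 0.135, -0.991], [0.002, -0.991, -0.135], [-1.0, -0.002, 0.001]]
contact_force: [0.7, -1.0, 0.6]
gripper_width: -0.005
time: 1.45
tool_pos: [0.5045, -0.2531, 0.3197]
eef_rot: [[-0.002, 0.135, -0.991], [0.002, -0.991, -0.135], [-1.0, -0.002, 0.002]]
contact_force: [-0.8, -1.3, 0.1]
gripper_width: 0.003
time: 1.87
tool_pos: [0.6108, -0.1672, 0.3184]
eef_rot: [[-0.003, 0.139, -0.99], [0.003, -0.99, -0.139], [-1.0, -0.003, 0.002]]
contact_force: [-0.4, -0.3, 0.6]
gripper_width: 0.002
t 1.87 case [0.0844 0.0395 0.3184] F [-0.5 -0.2  0.6]
rot in case
 [[-0.002  0.006 -1.   ]
 [ 0.003 -1.    -0.006]
 [-1.    -0.003  0.002]]
```

View pics/t2z.png

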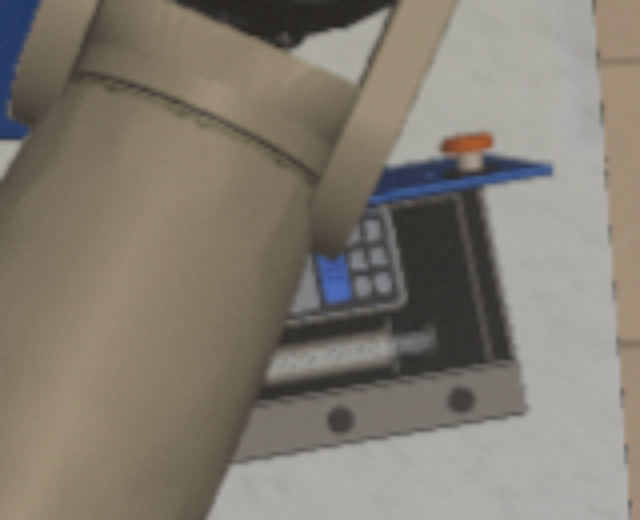

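The arm hides the middle of the lid, but the right stud at zoom (468,145) is unmoved and the tool is behind the lid. I'll descend behind it.

```bash
python3 -m inch '[[0.03,0.002,0,0,0,0,0],[0.06,0.002,0,0,0,0,0],[0.09,0.002,0,0,0,0,0],[0.12,0.002,0,0,0,0,0],[0.138,0.002,0,0,0,0,0]]'; python3 -m inch '[[0,0,0.004,0,0,0,0],[0,0,0.008,0,0,0,0],[0,0,0.012,0,0,0,0],[0,0,0.016,0,0,0,0],[0,0,0.020,0,0,0,0]]'; python3 - <<'E'
from h import *
st();grab('scene','s3.png');cv2.imwrite('pics/s3z.png',cv2.resize(cv2.imread('pics/s3.png')[120:270,290:450],None,fx=4,fy=4))
E
```

```text
time: 2.33
tool_pos: [0.6064, -0.1732, 0.179]
eef_rot: [[-0.005, 0.133, -0.991], [0.002, -0.991, -0.133], [-1.0, -0.003, 0.005]]
contact_force: [0.0, 0.1, -0.3]
gripper_width: 0.002
time: 2.75
tool_pos: [0.5886, -0.1761, 0.1848]
eef_rot: [[0.002, 0.133, -0.991], [-0.001, -0.991, -0.133], [-1.0, 0.001, -0.002]]
contact_force: [0.1, -0.3, -0.7]
gripper_width: 0.001
t 2.75 case [0.0613 0.0337 0.1848] F [ 0.1 -0.3 -0.7]
rot in case
 [[ 0.002 -0.    -1.   ]
 [-0.001 -1.     0.   ]
 [-1.     0.001 -0.002]]
```

View pics/s3z.png

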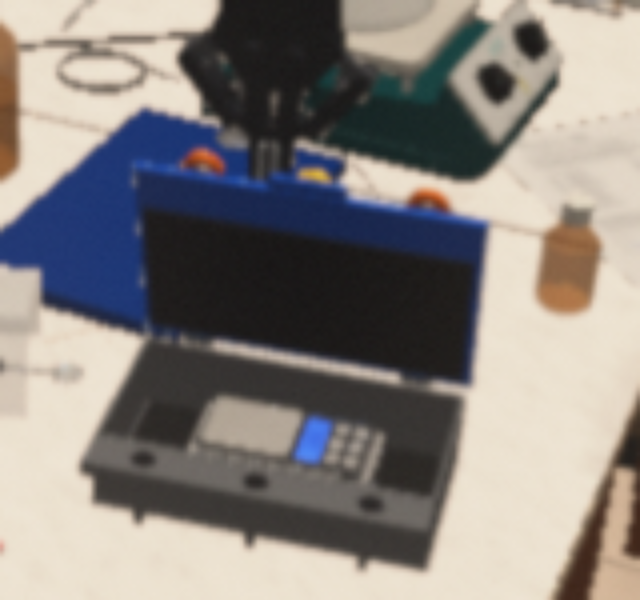

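The fingers are behind the lid between the left and yellow studs, and the caps are clear. I'll push along the hinge arc in gentle steps.

```bash
python3 -m inch '[[0,0,0.007,0,0,0,0],[0,0,0.014,0,0,0,0],[0,0,0.019,0,0,0,0],[0.001,0,0.023,0,0,0,0],[0.002,0,0.027,0,0,0,0]]'; python3 -m inch '[[0.001,0,0.004,0,0,0,0],[0.002,0,0.008,0,0,0,0],[0.004,0,0.012,0,0,0,0],[0.005,0,0.015,0,0,0,0],[0.006,0,0.018,0,0,0,0]]'; python3 -c "from h import *;st()"
```

```text
time: 3.22
tool_pos: [0.5619, -0.1793, 0.1814]
eef_rot: [[0.001, 0.133, -0.991], [-0.0, -0.991, -0.133], [-1.0, 0.0, -0.001]]
contact_force: [2.7, 0.5, -0.3]
gripper_width: -0.001
time: 3.63
tool_pos: [0.5439, -0.1817, 0.1752]
eef_rot: [[0.0, 0.133, -0.991], [-0.0, -0.991, -0.133], [-1.0, 0.0, -0.0]]
contact_force: [3.2, 0.4, -0.1]
gripper_width: 0.001
t 3.63 case [0.0162 0.0341 0.1752] F [ 3.2 -0.  -0.1]
rot in case
 [[ 0. -0. -1.]
 [-0. -1.  0.]
 [-1.  0. -0.]]
```

```bash
python3 -m inch '[[0.002,0,0.004,0,0,0,0],[0.004,0,0.008,0,0,0,0],[0.006,0,0.011,0,0,0,0],[0.009,0,0.015,0,0,0,0],[0.011,0,0.018,0,0,0,0]]'; python3 -m inch '[[0.003,0,0.004,0,0,0,0],[0.006,0,0.008,0,0,0,0],[0.010,0,0.012,0,0,0,0],[0.013,0,0.015,0,0,0,0],[0.017,0,0.019,0,0,0,0]]';  python3 -m inch '[[0.004,0,0.004,0,0,0,0],[0.008,0,0.007,0,0,0,0],[0.012,0,0.010,0,0,0,0],[0.016,0,0.013,0,0,0,0],[0.021,0,0.015,0,0,0,0]]'; python3 - <<'E'
from h import *
st();grab('scene','s4.png');cv2.imwrite('pics/s4z.png',cv2.resize(cv2.imread('pics/s4.png')[120:270,290:450],None,fx=4,fy=4))
E
```

```text
time: 4.05
tool_pos: [0.5258, -0.1842, 0.1641]
eef_rot: [[-0.0, 0.133, -0.991], [-0.0, -0.991, -0.133], [-1.0, 0.0, 0.0]]
contact_force: [1.8, 0.2, 2.0]
gripper_width: 0.0
time: 4.47
tool_pos: [0.5072, -0.1867, 0.1471]
eef_rot: [[0.0, 0.134, -0.991], [-0.0, -0.991, -0.134], [-1.0, 0.0, -0.0]]
contact_force: [1.4, -0.3, 1.6]
gripper_width: 0.002
time: 4.88
tool_pos: [0.4923, -0.1887, 0.1259]
eef_rot: [[-0.0, 0.133, -0.991], [-0.0, -0.991, -0.133], [-1.0, -0.0, 0.0]]
contact_force: [0.5, -0.6, 2.1]
gripper_width: -0.001
t 4.88 case [-0.0359  0.0341  0.1259] F [ 0.4 -0.6  2.1]
rot in case
 [[-0. -0. -1.]
 [ 0. -1.  0.]
 [-1. -0.  0.]]
```

View pics/s4z.png

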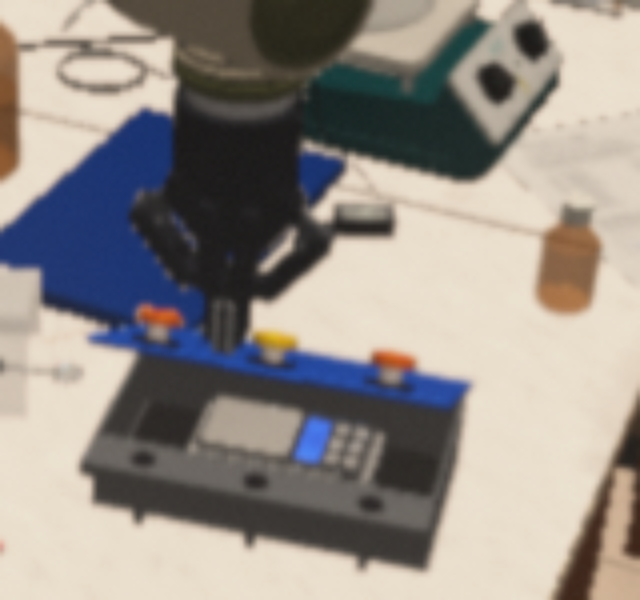

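The lid is following at about 0.5 rad, with the fingers between the left and yellow studs. I'll carry on and slow down towards the end.

```bash
python3 -m inch '[[0.005,0,0.002,0,0,0,0],[0.010,0,0.005,0,0,0,0],[0.015,0,0.007,0,0,0,0],[0.020,0,0.009,0,0,0,0],[0.024,0,0.011,0,0,0,0]]'; python3 -m inch '[[0.004,0,0.001,0,0,0,0],[0.008,0,0.002,0,0,0,0],[0.012,0,0.003,0,0,0,0],[0.015,0,0.004,0,0,0,0],[0.018,0,0.005,0,0,0,0]]';  python3 -m inch '[[0.002,0,0,0,0,0,0],[0.004,0,0.001,0,0,0,0],[0.006,0,0.001,0,0,0,0],[0.008,0,0.002,0,0,0,0],[0.010,0,0.002,0,0,0,0]]';python3 -m inch '[[0.001,0,0,0,0,0,0],[0.002,0,0,0,0,0,0],[0.003,0,0,0,0,0,0],[0.004,0,0,0,0,0,0],[0.005,0,0,0,0,0,0]]'; python3 -c "from h import *;st()"
```

```text
time: 5.35
tool_pos: [0.4815, -0.1901, 0.1017]
eef_rot: [[-0.0, 0.134, -0.991], [0.0, -0.991, -0.134], [-1.0, -0.0, 0.0]]
contact_force: [1.1, 0.5, 0.1]
gripper_width: 0.001
time: 5.77
tool_pos: [0.4769, -0.1907, 0.084]
eef_rot: [[0.0, 0.134, -0.991], [0.0, -0.991, -0.134], [-1.0, 0.0, -0.0]]
contact_force: [1.3, -0.2, 0.4]
gripper_width: -0.003
time: 6.18
tool_pos: [0.4747, -0.191, 0.0742]
eef_rot: [[-0.0, 0.134, -0.991], [-0.0, -0.991, -0.134], [-1.0, 0.0, 0.0]]
contact_force: [-0.9, -0.1, 2.5]
gripper_width: -0.002
time: 6.6
tool_pos: [0.4748, -0.191, 0.0692]
eef_rot: [[-0.0, 0.134, -0.991], [0.0, -0.991, -0.134], [-1.0, -0.0, 0.0]]
contact_force: [-0.6, -1.1, 0.8]
gripper_width: -0.004
t 6.6 case [-0.0536  0.0342  0.0692] F [-0.8 -1.   0.8]
rot in case
 [[-0. -0. -1.]
 [ 0. -1.  0.]
 [-1. -0.  0.]]
```

```bash
python3 -m inch '[[0.001,0,0,0,0,0,0],[0.002,0,0,0,0,0,0],[0.003,0,0,0,0,0,0],[0.004,0,0,0,0,0,0],[0.005,0,0,0,0,0,0]]';python3 -m inch '[[0.0003,0,0,0,0,0,0],[0.0006,0,0,0,0,0,0],[0.001,0,0,0,0,0,0],[0.001,0,0,0,0,0,0],[0.001,0,0,0,0,0,0]]'
```

```text
time: 7.02
tool_pos: [0.4748, -0.191, 0.0642]
eef_rot: [[-0.0, 0.134, -0.991], [0.0, -0.991, -0.134], [-1.0, -0.0, 0.0]]
contact_force: [-1.8, -0.5, 1.9]
gripper_width: -0.006
time: 7.43
tool_pos: [0.4748, -0.191, 0.0639]
eef_rot: [[0.0, 0.134, -0.991], [-0.0, -0.991, -0.134], [-1.0, 0.0, -0.0]]
contact_force: [-3.5, 0.4, 8.6]
gripper_width: -0.001
```

The lid is at its stop: z is 0.064 and the force is rising. I'll lift off, go above the yellow stud and back the view off to check it.

```bash
python3 -m inch '[[-0.015,0,0,0,0,0,0],[-0.035,0,0,0,0,0,0],[-0.055,0,0,0,0,0,0],[-0.055,0.017,0.010,0,0,0,0],[-0.055,0.034,0.021,0,0,0,0]]'; python3 - <<'E'
from h import *
st();g=grab('scene','s5.png');cv2.imwrite('pics/s5z.png',cv2.resize(cv2.imread('pics/s5.png')[150:270,290:430],None,fx=5,fy=5,interpolation=cv2.INTER_CUBIC))
for y in(.072,0,-.072): print(((np.array(proj(g,O+R@np.array([-.075,y,.085])))-[290,150])*5).round(0))
E
```

```text
time: 7.85
tool_pos: [0.4592, -0.2278, 0.1194]
eef_rot: [[0.002, 0.135, -0.991], [-0.002, -0.991, -0.135], [-1.0, 0.002, -0.002]]
contact_force: [0.2, -0.1, 0.2]
gripper_width: -0.002
t 7.85 case [-0.0739 -0.0002  0.1194] F [ 0.2 -0.2  0.2]
rot in case
 [[ 0.002  0.002 -1.   ]
 [-0.002 -1.    -0.002]
 [-1.     0.002 -0.002]]
[178. 378.]
[320. 406.]
[466. 435.]
```

View pics/s5z.png

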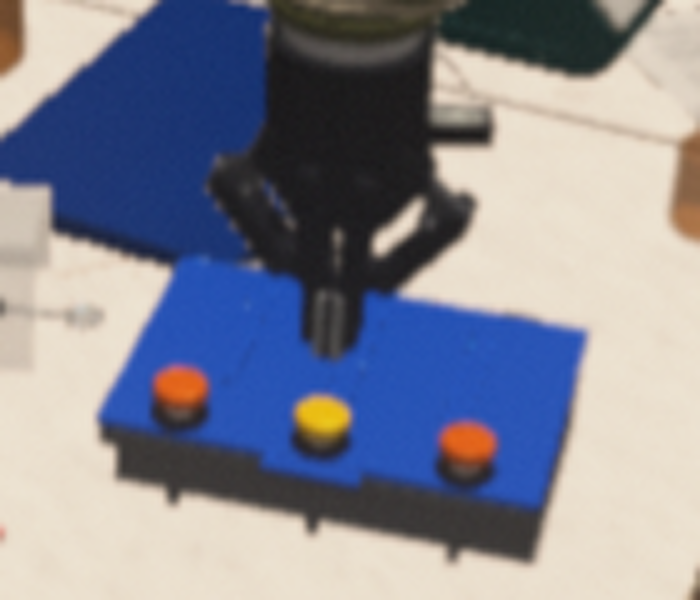

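The lid looks shut, and the caps sit at zoom (180,385), (322,414) and (467,441), within 1.5 px of prediction. Yellow goes first.

```bash
python3 -m inch '[[0.010,0,0.001,0,0,0,0],[0.018,0,0.002,0,0,0,0],[0.025,0,0.002,0,0,0,0],[0.030,0,0.002,0,0,0,0],[0.032,0,0.002,0,0,0,0]]';python3 -m inch '[[0.001,0,0,0,0,0,0],[0.002,0,0,0,0,0,0],[0.003,0,0,0,0,0,0],[0.004,0,0,0,0,0,0],[0.005,0,0,0,0,0,0]]';python3 -m inch '[[0.001,0,0,0,0,0,0],[0.002,0,0,0,0,0,0],[0.003,0,0,0,0,0,0],[0.004,0,0,0,0,0,0],[0.005,0,0,0,0,0,0]]'
```

```text
time: 8.32
tool_pos: [0.4563, -0.2269, 0.0849]
eef_rot: [[-0.002, 0.134, -0.991], [0.001, -0.991, -0.134], [-1.0, -0.002, 0.001]]
contact_force: [1.0, -0.0, -0.9]
gripper_width: -0.001
time: 8.73
tool_pos: [0.4568, -0.2278, 0.0819]
eef_rot: [[0.001, 0.134, -0.991], [-0.0, -0.991, -0.134], [-1.0, 0.0, -0.001]]
contact_force: [-1.0, 2.1, 6.8]
gripper_width: 0.002
time: 9.15
tool_pos: [0.4568, -0.2278, 0.0769]
eef_rot: [[0.001, 0.134, -0.991], [-0.0, -0.991, -0.134], [-1.0, 0.001, -0.001]]
contact_force: [-0.7, 2.0, 6.5]
gripper_width: -0.002
```

```bash
python3 -m inch '[[0.0005,0,0,0,0,0,0],[0.001,0,0,0,0,0,0],[0.0015,0,0,0,0,0,0],[0.002,0,0,0,0,0,0],[0.002,0,0,0,0,0,0]]';python3 -m inch '[[0.0003,0,0,0,0,0,0],[0.0006,0,0,0,0,0,0],[0.001,0,0,0,0,0,0],[0.001,0,0,0,0,0,0],[0.001,0,0,0,0,0,0]]'
```

```text
time: 9.57
tool_pos: [0.4568, -0.2278, 0.075]
eef_rot: [[0.001, 0.134, -0.991], [-0.0, -0.991, -0.134], [-1.0, 0.001, -0.001]]
contact_force: [-0.9, 2.0, 5.0]
gripper_width: -0.001
time: 9.98
tool_pos: [0.4569, -0.2279, 0.0748]
eef_rot: [[0.001, 0.134, -0.991], [-0.001, -0.991, -0.134], [-1.0, 0.001, -0.001]]
contact_force: [-4.9, 3.5, 15.2]
gripper_width: -0.001
```

Home on its stop. I'll press once more for firmness, then lift and go over to the left stud.

```bash
python3 -m inch '[[0.0005,0,0,0,0,0,0],[0.001,0,0,0,0,0,0],[0.001,0,0,0,0,0,0],[0.001,0,0,0,0,0,0],[0.001,0,0,0,0,0,0]]';python3 -m inch '[[-0.015,0,0,0,0,0,0],[-0.030,0,0,0,0,0,0],[-0.035,-0.024,0,0,0,0,0],[-0.035,-0.048,0,0,0,0,0],[-0.035,-0.072,0,0,0,0,0]]'; python3 -m inch '[[0.008,0,0,0,0,0,0],[0.016,0,0,0,0,0,0],[0.020,0,0,0,0,0,0],[0.022,0,0,0,0,0,0],[0.023,0,0,0,0,0,0]]';python3 -c "from h import *;st()"
```

```text
time: 10.4
tool_pos: [0.4569, -0.2279, 0.0747]
eef_rot: [[0.001, 0.134, -0.991], [-0.001, -0.991, -0.134], [-1.0, 0.001, -0.001]]
contact_force: [-8.4, 6.0, 24.0]
gripper_width: -0.001
time: 10.82
tool_pos: [0.4469, -0.1558, 0.1078]
eef_rot: [[0.001, 0.133, -0.991], [-0.001, -0.991, -0.133], [-1.0, 0.001, -0.001]]
contact_force: [-0.2, -0.3, -0.4]
gripper_width: 0.004
time: 11.23
tool_pos: [0.4468, -0.1571, 0.084]
eef_rot: [[-0.001, 0.133, -0.991], [0.0, -0.991, -0.133], [-1.0, -0.001, 0.001]]
contact_force: [-2.8, 0.9, 6.6]
gripper_width: 0.001
t 11.23 case [-0.0767  0.0715  0.084 ] F [-2.7  1.3  6.6]
rot in case
 [[-0.001 -0.001 -1.   ]
 [ 0.001 -1.     0.001]
 [-1.    -0.001  0.001]]
```

```bash
python3 -m inch '[[0.001,0,0,0,0,0,0],[0.002,0,0,0,0,0,0],[0.003,0,0,0,0,0,0],[0.004,0,0,0,0,0,0],[0.005,0,0,0,0,0,0]]';python3 -m inch '[[0.001,0,0,0,0,0,0],[0.002,0,0,0,0,0,0],[0.003,0,0,0,0,0,0],[0.004,0,0,0,0,0,0],[0.004,0,0,0,0,0,0]]';python3 -m inch '[[0.0005,0,0,0,0,0,0],[0.001,0,0,0,0,0,0],[0.0015,0,0,0,0,0,0],[0.002,0,0,0,0,0,0],[0.002,0,0,0,0,0,0]]'
```

```text
time: 11.65
tool_pos: [0.4468, -0.1571, 0.0796]
eef_rot: [[-0.0, 0.133, -0.991], [-0.0, -0.991, -0.133], [-1.0, 0.0, 0.0]]
contact_force: [-2.5, 0.1, 5.5]
gripper_width: 0.001
time: 12.07
tool_pos: [0.4468, -0.157, 0.0755]
eef_rot: [[-0.0, 0.133, -0.991], [-0.0, -0.991, -0.133], [-1.0, -0.0, 0.0]]
contact_force: [-2.3, 0.7, 3.4]
gripper_width: -0.002
time: 12.48
tool_pos: [0.4469, -0.1571, 0.0747]
eef_rot: [[-0.0, 0.133, -0.991], [-0.001, -0.991, -0.133], [-1.0, 0.001, 0.0]]
contact_force: [-8.1, 2.5, 19.9]
gripper_width: 0.002
```

Left is home. Now the right stud, 144 mm along tool y.

```bash
python3 -m inch '[[-0.015,0,0,0,0,0,0],[-0.035,0,0,0,0,0,0],[-0.036,0.025,0,0,0,0,0],[-0.036,0.055,0,0,0,0,0],[-0.036,0.085,0,0,0,0,0]]';python3 -m inch '[[0,0.025,0,0,0,0,0],[0,0.045,0,0,0,0,0],[0,0.058,0,0,0,0,0],[0.007,0.058,0,0,0,0,0],[0.015,0.058,0,0,0,0,0]]'; python3 -m inch '[[0.003,0,0,0,0,0,0],[0.006,0,0,0,0,0,0],[0.008,0,0,0,0,0,0],[0.009,0,0,0,0,0,0],[0.010,0,0,0,0,0,0]]';python3 -c "from h import *;st()"
```

```text
time: 12.9
tool_pos: [0.4586, -0.2422, 0.1098]
eef_rot: [[0.001, 0.134, -0.991], [-0.001, -0.991, -0.134], [-1.0, 0.001, -0.001]]
contact_force: [0.2, 0.1, 0.4]
gripper_width: -0.0
time: 13.32
tool_pos: [0.4659, -0.2985, 0.0936]
eef_rot: [[0.0, 0.132, -0.991], [-0.0, -0.991, -0.132], [-1.0, 0.0, -0.0]]
contact_force: [-0.0, 0.2, -0.6]
gripper_width: 0.003
time: 13.73
tool_pos: [0.4662, -0.2978, 0.0844]
eef_rot: [[0.0, 0.134, -0.991], [-0.0, -0.991, -0.134], [-1.0, 0.0, -0.0]]
contact_force: [-0.8, 1.0, 5.5]
gripper_width: -0.0
t 13.73 case [-0.0763 -0.0706  0.0844] F [-0.6  1.1  5.5]
rot in case
 [[ 0.  0. -1.]
 [-0. -1. -0.]
 [-1.  0. -0.]]
```

```bash
python3 -m inch '[[0.001,0,0,0,0,0,0],[0.002,0,0,0,0,0,0],[0.003,0,0,0,0,0,0],[0.004,0,0,0,0,0,0],[0.005,0,0,0,0,0,0]]';python3 -m inch '[[0.001,0,0,0,0,0,0],[0.002,0,0,0,0,0,0],[0.003,0,0,0,0,0,0],[0.004,0,0,0,0,0,0],[0.004,0,0,0,0,0,0]]';python3 -m inch '[[0.0005,0,0,0,0,0,0],[0.001,0,0,0,0,0,0],[0.0015,0,0,0,0,0,0],[0.002,0,0,0,0,0,0],[0.0025,0,0,0,0,0,0]]'
```

```text
time: 14.15
tool_pos: [0.4662, -0.2979, 0.08]
eef_rot: [[0.0, 0.134, -0.991], [-0.0, -0.991, -0.134], [-1.0, 0.0, -0.0]]
contact_force: [-1.2, 2.6, 5.9]
gripper_width: 0.002
time: 14.57
tool_pos: [0.4662, -0.2979, 0.0758]
eef_rot: [[0.0, 0.134, -0.991], [0.0, -0.991, -0.134], [-1.0, -0.0, -0.0]]
contact_force: [-0.0, 2.7, 4.0]
gripper_width: 0.004
time: 14.98
tool_pos: [0.4663, -0.298, 0.0747]
eef_rot: [[0.001, 0.134, -0.991], [-0.001, -0.991, -0.134], [-1.0, 0.001, -0.001]]
contact_force: [-6.2, 6.0, 22.1]
gripper_width: -0.002
```

Home. I'll lift, move clear to the right and check in both views.

```bash
python3 -m inch '[[-0.02,0,0,0,0,0,0],[-0.05,0,0,0,0,0,0],[-0.08,0,0,0,0,0,0],[-0.11,0,0,0,0,0,0],[-0.14,0.02,0,0,0,0,0]]';python3 -m inch '[[0,0.03,0,0,0,0,0],[0,0.06,0.02,0,0,0,0],[0,0.09,0.04,0,0,0,0],[0,0.12,0.06,0,0,0,0],[0,0.14,0.08,0,0,0,0]]'; python3 -m inch '[[0,0.01,0.03,0,0,0,0],[0,0.01,0.06,0,0,0,0],[0,0.01,0.09,0,0,0,0],[0,0.01,0.10,0,0,0,0],[0,0.01,0.10,0,0,0,0]]'; python3 - <<'E'
from h import *
st();g=grab('scene','s6.png');t=grab('top','t6.png')
a=cv2.resize(cv2.imread('pics/s6.png')[185:265,300:420],None,fx=5,fy=5,interpolation=cv2.INTER_CUBIC)
b=cv2.resize(cv2.imread('pics/t6.png')[100:300,200:440],None,fx=.833*1.0,fy=.833)
b=cv2.resize(cv2.imread('pics/t6.png')[130:300,200:440],(280,198))
im=np.zeros((598,600,3),np.uint8);im[:400]=a;im[400:,:280]=b;cv2.imwrite('pics/f6.png',im)
for z in(.085,.075): print([((np.array(proj(g,O+R@np.array([-.077,y,z])))-[300,185])*5).round(0).tolist() for y in(.072,0,-.072)])
E
```

```text
time: 15.4
tool_pos: [0.4687, -0.3158, 0.2147]
eef_rot: [[0.0, 0.136, -0.991], [0.001, -0.991, -0.136], [-1.0, -0.001, -0.0]]
contact_force: [0.2, -0.4, -0.1]
gripper_width: 0.002
time: 15.82
tool_pos: [0.407, -0.4697, 0.2125]
eef_rot: [[0.0, 0.133, -0.991], [-0.001, -0.991, -0.133], [-1.0, 0.001, 0.0]]
contact_force: [0.0, -0.4, 0.1]
gripper_width: 0.001
time: 16.23
tool_pos: [0.3087, -0.4912, 0.2131]
eef_rot: [[-0.0, 0.131, -0.991], [-0.0, -0.991, -0.131], [-1.0, 0.0, 0.0]]
contact_force: [-0.3, 0.9, 0.4]
gripper_width: 0.002
t 16.23 case [-0.2582 -0.2411  0.2131] F [-0.2  1.   0.4]
rot in case
 [[-0.    -0.003 -1.   ]
 [-0.    -1.     0.003]
 [-1.     0.     0.   ]]
[[127.0, 205.0], [269.0, 234.0], [415.0, 262.0]]
[[127.0, 222.0], [268.0, 250.0], [413.0, 279.0]]
```

View pics/f6.png

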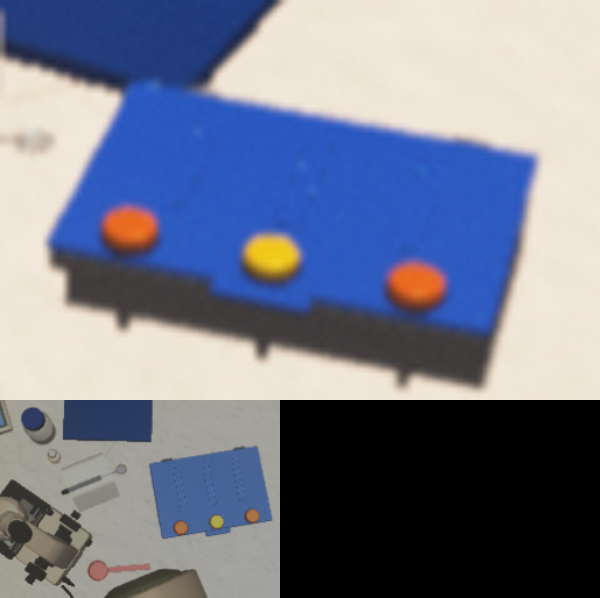

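The picture shows the lid flat and all three caps down with no white stem showing, at zoom (130,228), (272,255) and (416,284). They match the home heights, with the same small offset as before pressing. The jar and scoop haven't moved, so I'm handing in.

```bash
python3 -c "from station import finish_job;print(finish_job())"
```

```text
the job is handed in; nothing more can be done
None
```

The case is shut and all three lock studs are pressed home; I handed the job in at about 16 s with the robot clear of everything.

- **Lid:** I swung it down along its hinge arc with about 3 N, slowing towards the end. It stopped at a face height of 64 mm, as it should when shut, with the force rising to about 9 N.
- **Studs:** I pressed the yellow one first, then the left orange, then the right orange. Each slid at about 6 N, then stopped at a cap height of 74.7 mm (75 mm expected) with 20–24 N on it.
- **Last pictures:** The lid lies flat and no stem shows under any cap. The jar and scoop stand where they were, judged by eye.
- **Disagreement:** In the scene camera the caps sat about 1 px below their predicted positions both before and after pressing. I put this down to the camera's 2 mm calibration tolerance.

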